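# Sort the radio desk clutter into the stacking bins

## Robot

A 6-joint arm with a two-finger parallel gripper is mounted at the origin on the work surface. World frame = base frame: x ahead of the robot, y to its left, z up, the work surface at z = 0. Lengths are in mm, angles in rad, forces in N, time in s.
With the tool pointing down it reaches from about 350 to 775 mm from the base axis. Payload 7.3 kg.
Tool frame: the origin (TCP) lies on the centre line of the jaws, within the pads' length; the fingertips stand 17 mm ahead of it and the grasp point (between the pads) lies 2 mm behind it; z points along the fingers, y is the line along which they close (so a half turn about z gives the same grasp; the last joint's range is limited). The gripper opens to 92 mm and grips with 3 to 60 N. Pads are 19 mm wide; open, the fingers measure 130 mm over their backs; the gripper's body (75 mm by 190 mm) begins 47 mm behind the grasp point.
Start: joints at [-1.44, 0.342, 1.524, -0, 1.275, -0.146], TCP at [143.493, -505.028, 243.741] pointing down, gripper open.
Joint ranges: [-2.53, 2.53], [-0.77, 2.02], [0.04, 2.7], [-1, 4.14], [0.28, 2.66], [-3.11, 3.11]. Speed limits (rad/s): [2.57, 2.57, 3.14, 3.14, 3.14, 3.14].

## Interface

Orientations are given as [roll, pitch, yaw] about the fixed x, y, z axes, in that order (R = Rz(yaw) Ry(pitch) Rx(roll)).
In Python, from plant import bot gives the robot as it stands. The module is installed in compiled form; this text tells all that it offers.
- The arm moves only by the shell command python3 -m pendant 'ROWS'. ROWS is JSON, a list of rows, each a list of 3 entries, a list of its own where there are three numbers: the shift along the world's x, y, z as a fraction of full scale, then the turn, a rotation vector about the world's x, y, z as a fraction of full scale, then the opening, from -1 (shut) to 1 (fully open), so that 0 is half open. In form: [[[tx, ty, tz], [rx, ry, rz], claw], ...]. A call has exactly 10 rows; each row shifts and turns the commanded pose from where the row before left it; what a row does not reach is not made up. Full scale, the value 1, is 30 mm for a shift and 0.12 rad for a turn. A row lasts 1/12 s, in which the tool goes at most 41.7 mm and 7.16 degrees, less where a joint would pass 70% of its speed; a pose out of reach is approached as far as the arm can. A call with a number of a shift or a turn outside -1 to 1 is refused whole. A call with a gripper value outside its range is refused whole. The fingers move at their own pace and stop on an object; the grip force is fixed at half the most. Time passes only in rows, so rows that do not move let the fingers close, or fill a call up. It gives the time, the measured TCP pose, the force, the opening and the grip force at its end, in the units of the state.
- bot.get_obs(): the state, without advancing time (a new reading comes with each control period).
- bot.capture(name): name is "scene" or "top" or "wrist"; returns the picture (400x640x3 uint8, blue, green, red); there is no depth.
- bot.camera_params(name): a dict with "fovy" (degrees; the focal length in pixels is half the picture's height over the tangent of half this angle, whatever the lens; pixels are square), "cx", "cy" (the principal point, pixels), "distortion" ([k1, k2, p1, p2, k3] as OpenCV has them; the pictures are not rectified), "camera_from_world" (4x4, takes a point from world to camera coordinates). Camera axes: x right, y down, z forward; pixel columns grow to the right and rows downward; lengths in mm; the calibration is good to about 2 mm. A picture is of the moment at which its call begins: read the wrist's pose just before it. camera_params takes no time and is no camera call; for the wrist camera it gives the pose at the moment of the call.
- bot.close_job(): hands the job in; it is judged then, once.
The state is a dict: "time": time; "joint_positions": joint angles; "dq": joint speeds; "tau": joint torques, N m; "tool_pos": TCP position; "tcp_rot": TCP orientation; "contact_force": force on the tool from outside, world axes, zero at the start; "moment": the same for the moment, N m; "grip_width": finger opening in mm; "finger_force": force on a finger pad.
Only numpy, scipy, OpenCV 4.12 (cv2) and the standard library are available. Lean on these libraries where they do the work, as an engineer would, in place of code of your own. Each camera call takes 0.05 s, during which the arm holds its last target. There are 200 camera calls.

## Task

Tidy the radio desk by kind: the stationery (the red and white marker) goes in the blue bin, the tool (the orange screwdriver) in the yellow bin and the radio spare (the grey battery pack) in the green bin. Set each one down gently, not dropped, so that it lies flat on the floor of its bin, and leave the bins, the scanner and the morse paddle where they stand.

Things in the scene. Friction and masses are not known exactly. Their poses are not given: they have to be found in the camera images.
- marker_mid (a point): Stationery: chunky flat-sided marker pen, red cap and white body with a red band, 126 mm long (x, cap at +x), 24 mm wide (y), 20 mm high (z), lying on the desk. About 40 g. The point is its centre, 10 mm above its underside.
- screwdriver_mid (a point): Tool: stubby screwdriver with a flat-sided orange and black handle, lying on the desk, 116 mm long along x. The handle runs from x = -58 to +16 mm and is 26 mm wide (y) and 26 mm high (z); then a thin steel blade to x = +58 mm. About 90 g. The point is the middle of the whole length (on the handle), 13 mm above its underside.
- battery_mid (a point): Radio spare: grey battery pack with a copper band and brass contacts, 100 mm long (x), 50 mm wide (y), 26 mm high (z), lying flat. About 160 g. The point is its centre, 13 mm above its underside.
- bin_blue: Blue plastic bin: open round tub, 160 mm across the rim, 152 mm across the foot, 60 mm high, wall 4 mm, inside floor 144 mm across and 5 mm above the table. Loose, about 0.3 kg. Origin: centre of its underside; z up.
- bin_yellow: Yellow plastic bin: open round tub, 160 mm across the rim, 152 mm across the foot, 60 mm high, wall 4 mm, inside floor 144 mm across and 5 mm above the table. Loose, about 0.3 kg. Origin: centre of its underside; z up.
- bin_green: Green plastic bin: open round tub, 160 mm across the rim, 152 mm across the foot, 60 mm high, wall 4 mm, inside floor 144 mm across and 5 mm above the table. Loose, about 0.3 kg. Origin: centre of its underside; z up.
- scanner: Black handheld radio scanner lying face up with its antenna to +x, 162 mm long, 58 mm wide, 34 mm high, among the items; loose. Origin: its underside, the body spans x = -80 to +30 mm and the antenna goes on to x = +82 mm.
- key: Morse paddle on a dark steel base 85 x 65 mm with red finger pieces to -x, 108 mm long over all, 42 mm high, among the items; loose. Origin: centre of the underside of its base.
Things that resemble listed ones, but are neither listed nor needed, are in the scene too. Leave any turquoise look-alike of the part that bears screwdriver_mid alone. Several things look just like the part that bears battery_mid: the one meant starts farthest from the robot's base.

How it is judged (in metres and radians):
At the end, for the whole second after the job is handed in: Marker in blue, screwdriver in yellow, battery pack in green bin, each at rest flat on the bin floor: long axis within 8 degrees of level, centre within 40 mm of the bin axis and 8 to 20 mm (marker) or 8 to 24 mm (others) above the bin underside; bins upright within 5 degrees (horizontal distance between marker_mid and bin_blue below 0.04 m and z of marker_mid in the frame of bin_blue between 0.008 and 0.02 m and angle between marker_mid's own x axis and vertical between 1.42 and 1.72 rad and linear speed of each of marker, screwdriver, battery below 0.03 m/s and angle between each of bin_blue, bin_yellow, bin_green's own z axis and vertical below 0.1 rad and horizontal distance between screwdriver_mid and bin_yellow below 0.04 m and z of screwdriver_mid in the frame of bin_yellow between 0.008 and 0.024 m and angle between screwdriver_mid's own x axis and vertical between 1.42 and 1.72 rad and horizontal distance between battery_mid and bin_green below 0.04 m and z of battery_mid in the frame of bin_green between 0.008 and 0.024 m and angle between battery_mid's own x axis and vertical between 1.42 and 1.72 rad); the robot touches nothing.
It fails at once if an item is dropped or thrown into a bin (moving faster than 0.7 m/s inside it) instead of being set down ((linear speed of marker above 0.7 m/s and horizontal distance between marker_mid and bin_blue below 0.075 m and height (world z) of marker_mid below 0.06 m) or (linear speed of marker above 0.7 m/s and horizontal distance between marker_mid and bin_yellow below 0.075 m and height (world z) of marker_mid below 0.06 m) or (linear speed of marker above 0.7 m/s and horizontal distance between marker_mid and bin_green below 0.075 m and height (world z) of marker_mid below 0.06 m) or (linear speed of screwdriver above 0.7 m/s and horizontal distance between screwdriver_mid and bin_blue below 0.075 m and height (world z) of screwdriver_mid below 0.06 m) or (linear speed of screwdriver above 0.7 m/s and horizontal distance between screwdriver_mid and bin_yellow below 0.075 m and height (world z) of screwdriver_mid below 0.06 m) or (linear speed of screwdriver above 0.7 m/s and horizontal distance between screwdriver_mid and bin_green below 0.075 m and height (world z) of screwdriver_mid below 0.06 m) or (linear speed of battery above 0.7 m/s and horizontal distance between battery_mid and bin_blue below 0.075 m and height (world z) of battery_mid below 0.06 m) or (linear speed of battery above 0.7 m/s and horizontal distance between battery_mid and bin_yellow below 0.075 m and height (world z) of battery_mid below 0.06 m) or (linear speed of battery above 0.7 m/s and horizontal distance between battery_mid and bin_green below 0.075 m and height (world z) of battery_mid below 0.06 m)).
It fails at once if a bin is shifted more than 40 mm (distance of any of bin_blue, bin_yellow, bin_green from where it was at the start of the episode above 0.04 m).
It fails at once if the scanner or the morse paddle is shifted more than 25 mm (distance of any of scanner, key from where it was at the start of the episode above 0.025 m).
It also fails if it takes over 69 s, if anything falls off the work surface, if the arm or the gripper's body presses on something with over 40 N, if the wrist force passes 120 N, or if a joint passes its speed limit or range.

## Working session

There is one attempt and no reset: what is moved stays moved. The work goes in short steps, Python scripts to look and compute and a shell command to move; the robot and the scene stay as the last step left them, time stands still between calls to the robot, and variables do not carry over. Pictures are saved under pics/ and viewed, at most 10 in all, crops included, and the job is handed in when it is done.

```bash
mkdir -p pics; cat > h.py <<'E'
import numpy as np, cv2
from plant import bot
def K(p):
    f=200/np.tan(np.radians(p["fovy"])/2)
    return np.array([[f,0,p["cx"]],[0,f,p["cy"]],[0,0,1.]])
def w(p,uv,z):
    n=cv2.undistortPoints(np.array([[uv]],float),K(p),np.array(p["distortion"],float))[0,0]
    T=np.array(p["camera_from_world"]);R=T[:3,:3];c=-R.T@T[:3,3];d=R.T@np.array([n[0],n[1],1])
    return (c+d*(z-c[2])/d[2])[:2]
def proj(p,X):
    T=np.array(p["camera_from_world"]);r=cv2.Rodrigues(T[:3,:3])[0]
    return cv2.projectPoints(np.array(X,float).reshape(-1,1,3),r,T[:3,3],K(p),np.array(p["distortion"],float))[0][:,0]
E
python3 - <<'E'
from h import *
o=bot.get_obs();print(o["time"],o["tool_pos"],o["tcp_rot"],o["grip_width"])
for n in("scene","top"):
    im=bot.capture(n);cv2.imwrite(f"pics/{n}0.png",im);p=bot.camera_params(n);print(n,p)
cv2.imwrite("pics/top0b.png",cv2.resize(cv2.imread("pics/top0.png"),(800,500),interpolation=cv2.INTER_CUBIC))
E
```

```text
0.0 [ 143.44285702 -504.61614665  243.03094829] [-3.14004082e+00 -2.44648958e-04  2.76773109e-01] 91.73444867713754
scene {'fovy': 43.948461164232626, 'cx': 321.1292466618492, 'cy': 208.0689103488285, 'distortion': array([-0.10860791,  0.        ,  0.        ,  0.        ,  0.        ]), 'camera_from_world': array([[ 3.36202491e-01,  9.41784454e-01,  3.15083576e-03,
        -2.33456703e+02],
       [ 5.36640309e-01, -1.88820826e-01, -8.22413445e-01,
        -2.08769246e+02],
       [-7.73941254e-01,  2.78188314e-01, -5.68881532e-01,
         1.89348453e+03],
       [ 0.00000000e+00,  0.00000000e+00,  0.00000000e+00,
         1.00000000e+00]])}
top {'fovy': 44.47484470004817, 'cx': 321.26283832236356, 'cy': 185.70097548923673, 'distortion': array([-0.09761624,  0.        ,  0.        ,  0.        ,  0.        ]), 'camera_from_world': array([[-2.75923482e-02, -9.99517529e-01,  1.42608174e-02,
         6.57601847e+01],
       [-9.97000457e-01,  2.64852742e-02, -7.27228942e-02,
         5.00316845e+02],
       [ 7.23101059e-02, -1.62246369e-02, -9.97250224e-01,
         1.31078759e+03],
       [ 0.00000000e+00,  0.00000000e+00,  0.00000000e+00,
         1.00000000e+00]])}
```

View pics/top0b.png

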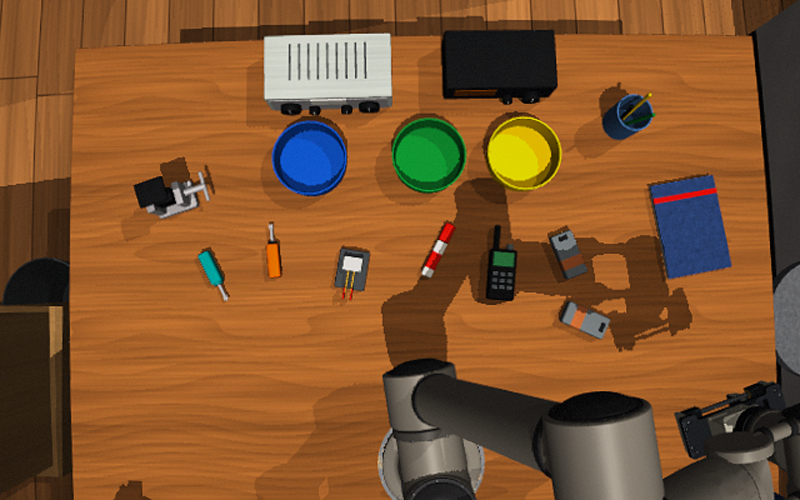

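View pics/scene0.png

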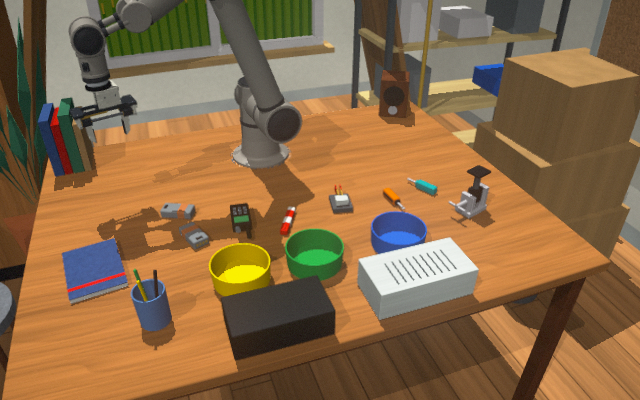

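Top view (800 px scale): blue bin at (311,158), green (429,155) and yellow (524,153). The orange screwdriver is at (273,252), tip up, the marker at (438,250) and the scanner at (502,265). There are two battery packs, at (568,254) and (584,319); the upper one is farther from the base. I'll zoom in for accurate pixel positions.

```bash
python3 - <<'E'
import cv2,numpy as np
im=cv2.imread("pics/top0.png")
def c(x0,y0,x1,y1,s):return cv2.resize(im[y0:y1,x0:x1],None,fx=s,fy=s,interpolation=cv2.INTER_CUBIC)
a=c(200,170,360,235,5);b=c(330,170,490,225,5)
cv2.imwrite("pics/crop.png",np.vstack([a,b])[:600])
E
```

```text
(no output)
```

View pics/crop.png

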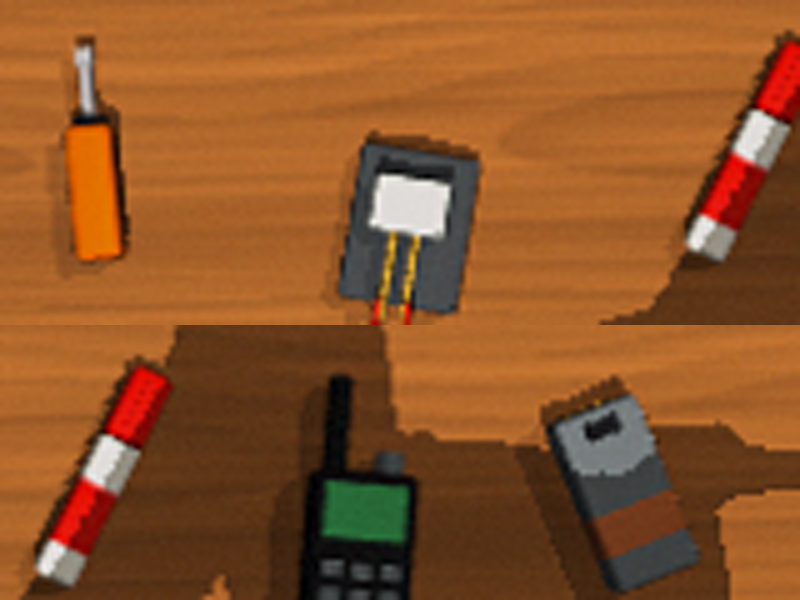

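```bash
python3 - <<'E'
from h import *
from scipy.optimize import fsolve
p=bot.camera_params("top");im=cv2.imread("pics/top0.png")
A=lambda x,y:w_(200+x/5,170+y/5)
B=lambda x,y:(330+x/5-.4,170+(y-325)/5-.4)
A=lambda x,y:(200+x/5-.4,170+y/5-.4)
def show(n,a,b):print(n,np.round((a+b)/2,1),"axis deg",round(np.degrees(np.arctan2(*(a-b)[::-1])),1),"len",round(np.linalg.norm(a-b),1))
show("marker",w(p,B(153,370),20),w(p,B(57,578),20))
tip=w(p,A(86,40),13);bk=w(p,A(101,257),26);show("screw",tip,bk)
h1=w(p,A(87.5,122),26);show("handle",h1,bk)
c=[w(p,B(*q),26) for q in((553,428),(632,397),(698,553),(622,590))]
show("batt",(c[0]+c[1])/2,(c[2]+c[3])/2);print(np.linalg.norm(c[0]-c[1]))
for n,q in(("scan ant",(341,378)),("scan body l",(312,478)),("scan body r",(414,482))):print(n,w(p,B(*q),25))
hsv=cv2.cvtColor(im,cv2.COLOR_BGR2HSV)
t=np.linspace(0,6.283,60)
for n,lo,hi,g in(("blue",105,125,(249,126)),("green",50,75,(343,124)),("yellow",22,34,(419,122))):
    m=cv2.inRange(hsv,(lo,120,30),(hi,255,255));_,lab,st,ce=cv2.connectedComponentsWithStats(m)
    i=lab[g[1],g[0]];hull=cv2.convexHull(np.argwhere(lab==i)[:,::-1].astype(np.float32))
    M=cv2.moments(hull);u=np.array([M["m10"],M["m01"]])/M["m00"]
    def f(xy):
        X=[[xy[0]+r*np.cos(a),xy[1]+r*np.sin(a),z] for r,z in((80,60),(76,0)) for a in t]
        h=cv2.convexHull(proj(p,X).astype(np.float32));m=cv2.moments(h);f.a=m["m00"];return np.array([m["m10"],m["m01"]])/m["m00"]-u
    print(n,np.round(fsolve(f,w(p,u,30),epsfcn=1e-4),1),M["m00"],f.a)
E
```

```text
marker [462.6 -26.3] axis deg -26.6 len 124.5
screw [472.7 332.3] axis deg 4.4 len 119.0
handle [449.9 330.9] axis deg 4.9 len 73.2
batt [ 444.5 -310.1] axis deg 20.9 len 93.8
47.3097841251975
scan ant [ 510.8414843  -155.91968397]
scan body l [ 456.97183806 -138.01250764]
scan body r [ 453.24607802 -193.60812972]
blue [665.  246.4] 2783.5 2884.2107900685514
green [664.6  -9.3] 2735.0 2848.7695072621573
yellow [ 664.  -215.4] 2801.0 2877.3077642079443
```

```bash
python3 -m pendant '[[[0.9,0.6,0],[0,0,0.07],1],[[0.9,0.6,0],[0,0,0.07],1],[[0.9,0.6,0],[0,0,0.07],1],[[0.9,0.6,0],[0,0,0.07],1],[[0.9,0.6,0],[0,0,0.07],1],[[0.9,0.6,0],[0,0,0.07],1],[[0.9,0.6,0],[0,0,0.07],1],[[0.9,0.6,0],[0,0,0.07],1],[[0.9,0.6,-0.3],[0,0,0.07],1],[[0.9,0.6,-0.3],[0,0,0.1],1]]'
python3 - <<'E'
from h import *
p=bot.camera_params("wrist");im=bot.capture("wrist");o=bot.get_obs();print(o["tool_pos"],o["tcp_rot"])
cv2.imwrite("pics/w1.png",im);import pickle;pickle.dump(p,open("pw1.pkl","wb"))
E
```

```text
time: 0.93
tool_pos: [414.8, -324.0, 225.7]
tcp_rot: [3.141, -0.0, 0.365]
contact_force: [0.3, -0.8, 0.7]
grip_width: 91.6
finger_force: 0.0
[ 417.96831692 -320.1697309   223.51884968] [-3.13824521e+00 -2.15355117e-03  3.68311374e-01]
```

View pics/w1.png

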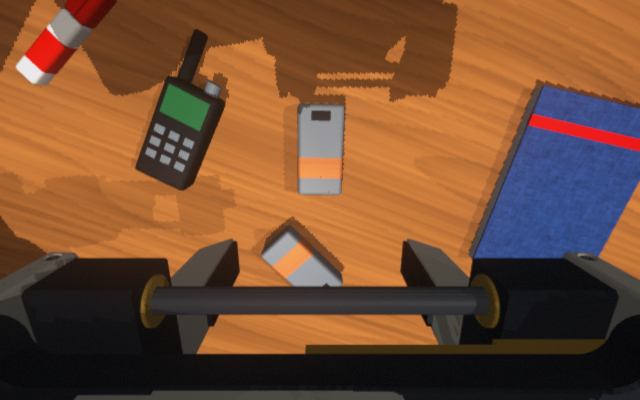

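The wrist view shows the target battery upright, with its top face spanning (299,105) to (341,193). The other pack is below it and the scanner is to the left.

```bash
python3 - <<'E'
from h import *
import pickle
p=pickle.load(open("pw1.pkl","rb"))
c=[w(p,q,26) for q in((299,105),(342,105),(341,193),(300,193))]
m=sum(c)/4;a=(c[0]+c[1]-c[2]-c[3])/2;print(m,np.degrees(np.arctan2(a[1],a[0])),np.linalg.norm(a),np.linalg.norm(c[0]-c[1]))
b=[w(p,q,20) for q in((33,78),)];print("marker back end",b)
o=bot.get_obs();t=o["tool_pos"];print(t,(m-t[:2])/30, o["tcp_rot"])
E
```

```text
[ 446.36395264 -312.91869751] 20.930964198610894 95.33537079337937 44.83003141051966
marker back end [array([409.83533093,  -9.39647261])]
[ 417.96831692 -320.1697309   223.51884968] [0.94652119 0.24170111] [-3.13824521e+00 -2.15355117e-03  3.68311374e-01]
```

```bash
python3 -m pendant '[[[0.36,0.15,-0.5],[0,0,0],1],[[0.36,0.15,-0.8],[0,0,0],1],[[0.36,0.13,-0.8],[0,0,0],1],[[0,0,-0.8],[0,0,0],1],[[0,0,-0.8],[0,0,0],1],[[0,0,-0.8],[0,0,0],1],[[0,0,-0.8],[0,0,0],1],[[0,0,-0.6],[0,0,0],1],[[0,0,-0.3],[0,0,0],1],[[0,0,0],[0,0,0],1]]'
```

```text
time: 1.82
tool_pos: [444.7, -311.2, 37.6]
tcp_rot: [-3.138, 0.002, 0.364]
contact_force: [-1.2, -0.3, 0.3]
grip_width: 91.9
finger_force: 0.0
```

```bash
python3 -m pendant '[[[0,0,-0.3],[0,0,0],1],[[0,0,-0.25],[0,0,0],1],[[0,0,0],[0,0,0],-0.3],[[0,0,0],[0,0,0],-0.3],[[0,0,0],[0,0,0],-0.3],[[0,0,0],[0,0,0],-0.3],[[0,0,0],[0,0,0],-0.3],[[0,0,0],[0,0,0],-0.3],[[0,0,0],[0,0,0],-0.3],[[0,0,0],[0,0,0],-0.3]]'
```

```text
time: 2.65
tool_pos: [446.0, -312.2, 23.5]
tcp_rot: [3.141, -0.0, 0.364]
contact_force: [-0.8, 0.7, 1.4]
grip_width: 49.6
finger_force: 29.9
```

```bash
python3 -m pendant '[[[0,0,0.5],[0,0,0],-0.3],[[0,0,0.8],[0,0,0],-0.3],[[0,0,0.8],[0,0,0],-0.3],[[0,0,0.8],[0,0,0],-0.3],[[0,0,0.8],[0,0,0],-0.3],[[0,0,0.8],[0,0,0],-0.3],[[0.5,0.7,0],[0,0,-0.2],-0.3],[[0.5,0.7,0],[0,0,-0.2],-0.3],[[0.5,0.7,0],[0,0,-0.2],-0.3],[[0.5,0.7,0],[0,0,-0.2],-0.3]]'
python3 -m pendant '[[[0.5,0.7,0],[0,0,-0.2],-0.3],[[0.5,0.7,0],[0,0,-0.2],-0.3],[[0.5,0.7,0],[0,0,-0.2],-0.3],[[0.5,0.7,0],[0,0,-0.2],-0.3],[[0.5,0.7,0],[0,0,-0.2],-0.3],[[0.5,0.7,0],[0,0,-0.2],-0.3],[[0.5,0.7,0],[0,0,-0.2],-0.3],[[0.5,0.7,0],[0,0,-0.2],-0.3],[[0.5,0.7,0],[0,0,-0.2],-0.3],[[0.5,0.7,0],[0,0,-0.2],-0.3]]'
python3 -m pendant '[[[0.29,0.3,0],[0,0,-0.23],-0.3],[[0,0,0],[0,0,0],-0.3],[[0,0,0],[0,0,0],-0.3],[[0,0,0],[0,0,0],-0.3],[[0,0,0],[0,0,0],-0.3],[[0,0,0],[0,0,0],-0.3],[[0,0,0],[0,0,0],-0.3],[[0,0,0],[0,0,0],-0.3],[[0,0,0],[0,0,0],-0.3],[[0,0,0],[0,0,0],-0.3]]'
```

```text
time: 3.48
tool_pos: [506.1, -227.1, 158.1]
tcp_rot: [-3.141, 0.0, 0.267]
contact_force: [-0.1, -1.0, -2.7]
grip_width: 49.9
finger_force: 29.9
time: 4.32
tool_pos: [656.1, -16.9, 157.6]
tcp_rot: [-3.141, 0.001, 0.027]
contact_force: [0.9, -0.2, -2.3]
grip_width: 49.9
finger_force: 29.9
time: 5.15
tool_pos: [664.6, -9.3, 158.3]
tcp_rot: [3.141, -0.0, 0.001]
contact_force: [-0.7, 0.8, -2.4]
grip_width: 49.7
finger_force: 29.9
```

```bash
python3 - <<'E'
from h import *
p=bot.camera_params("wrist");im=bot.capture("wrist");cv2.imwrite("pics/w2.png",im)
t=np.linspace(0,6.283,40)
for n,c in(("g",(664.6,-9.3)),):
    for r,z,col in((80,60,(255,255,255)),(72,5,(0,0,255))):
        u=proj(p,[[c[0]+r*np.cos(a),c[1]+r*np.sin(a),z] for a in t])
        cv2.polylines(im,[u.astype(np.int32)],True,col,1)
cv2.imwrite("pics/w2b.png",im)
E
```

```text
(no output)
```

View pics/w2b.png

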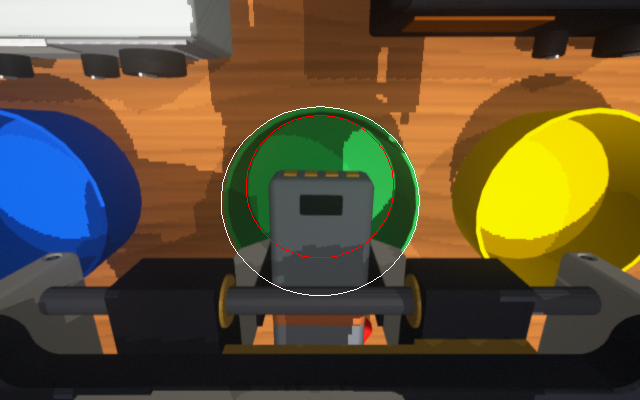

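The predicted rim sits right on the green bin, and the battery hangs in line above it. Lowering now.

```bash
python3 -m pendant '[[[0,0,-0.4],[0,0,0],-0.3],[[0,0,-0.7],[0,0,0],-0.3],[[0,0,-0.7],[0,0,0],-0.3],[[0,0,-0.7],[0,0,0],-0.3],[[0,0,-0.6],[0,0,0],-0.3],[[0,0,-0.5],[0,0,0],-0.3],[[0,0,-0.4],[0,0,0],-0.3],[[0,0,-0.2],[0,0,0],-0.3],[[0,0,-0.05],[0,0,0],-0.3],[[0,0,-0.03],[0,0,0],-0.3]]'
python3 -m pendant '[[[0,0,0],[0,0,0],-0.3],[[0,0,0],[0,0,0],-0.3],[[0,0,0],[0,0,0],0.35],[[0,0,0],[0,0,0],0.35],[[0,0,0],[0,0,0],0.35],[[0,0,0],[0,0,0],0.35],[[0,0,0],[0,0,0],0.35],[[0,0,0.3],[0,0,0],0.35],[[0,0,0.6],[0,0,0],0.35],[[0,0,0.8],[0,0,0],0.35]]'
```

```text
time: 6.03
tool_pos: [664.9, -9.2, 30.1]
tcp_rot: [3.141, -0.0, 0.001]
contact_force: [0.3, -0.8, -1.8]
grip_width: 49.6
finger_force: 29.9
time: 6.87
tool_pos: [663.4, -9.0, 80.1]
tcp_rot: [-3.141, 0.004, 0.001]
contact_force: [-0.4, 0.7, 0.0]
grip_width: 61.9
finger_force: 0.0
```

```bash
python3 -m pendant '[[[0,0,0.9],[0,0,0],0.35],[[0,0,0.9],[0,0,0],0.35],[[-0.4,0,0.9],[0,0,-0.2],0.5],[[-0.8,0,0],[0,0,-0.4],0.5],[[-0.8,-0.1,0],[0,0,-0.4],0.5],[[-0.8,-0.1,0],[0,0,-0.4],0.5],[[-0.8,-0.1,0],[0,0,-0.4],0.5],[[-0.8,-0.1,0],[0,0,-0.4],0.5],[[-0.8,0,0],[0,0,-0.4],0.5],[[-0.8,0,0],[0,0,-0.4],0.5]]'
python3 -m pendant '[[[-0.8,0,0],[0,0,-0.4],0.5],[[-0.6,0,0],[0,0,-0.4],0.5],[[-0.4,0,0],[0,0,-0.07],0.5],[[0,0,0],[0,0,0],0.5],[[0,0,0],[0,0,0],0.5],[[0,0,0],[0,0,0],0.5],[[0,0,0],[0,0,0],0.5],[[0,0,0],[0,0,0],0.5],[[0,0,0],[0,0,0],0.5],[[0,0,0],[0,0,0],0.5]]'
python3 - <<'E'
from h import *
import pickle
p=bot.camera_params("wrist");im=bot.capture("wrist");cv2.imwrite("pics/w3.png",im);pickle.dump(p,open("pw3.pkl","wb"))
E
```

```text
time: 7.7
tool_pos: [483.5, -21.2, 162.6]
tcp_rot: [-3.142, -0.001, -0.362]
contact_force: [-0.7, 0.1, 0.5]
grip_width: 68.7
finger_force: 0.0
time: 8.53
tool_pos: [430.8, -21.1, 161.7]
tcp_rot: [3.141, 0.0, -0.463]
contact_force: [-0.6, -1.1, 0.4]
grip_width: 69.1
finger_force: 0.0
```

View pics/w3.png

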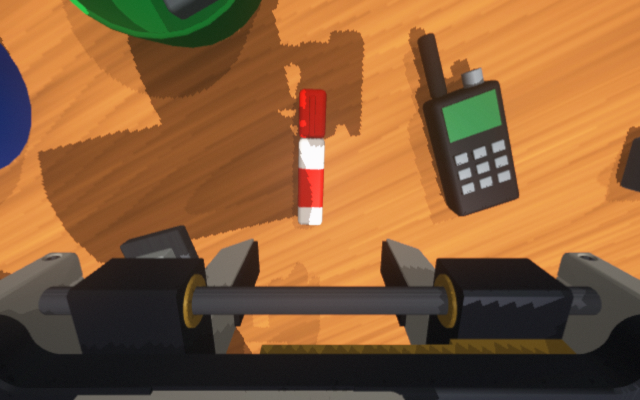

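The marker is in view with its cap end at about (313,91) and back end at (310,222). The battery can be seen inside the green bin.

```bash
python3 - <<'E'
from h import *
import pickle
p=pickle.load(open("pw3.pkl","rb"))
for z in(20,12):
    a=w(p,(313,90),z);b=w(p,(310.5,224),z);m=(a+b)/2;print(m,np.arctan2(*(a-b)[::-1]),np.linalg.norm(a-b),(m-[430.6,-21.3])/30)
E
```

```text
[462.80235873 -28.31219264] -0.4899825785620884 122.59572307167848 [ 1.07341196 -0.23373975]
[461.62000398 -27.50124236] -0.4899825785620882 126.0714164786906 [ 1.03400013 -0.20670808]
```

```bash
python3 -m pendant '[[[0.4,-0.1,-0.3],[0,0,-0.1],0.5],[[0.4,-0.1,-0.6],[0,0,-0.1],0.5],[[0.26,0,-0.7],[0,0,0],0.5],[[0,0,-0.7],[0,0,0],0.5],[[0,0,-0.7],[0,0,0],0.5],[[0,0,-0.7],[0,0,0],0.5],[[0,0,-0.5],[0,0,0],0.5],[[0,0,-0.3],[0,0,0],0.5],[[0,0,-0.2],[0,0,0],0.5],[[0,0,0],[0,0,0],0.5]]'
python3 -m pendant '[[[0,0,0],[0,0,0],-0.8],[[0,0,0],[0,0,0],-0.8],[[0,0,0],[0,0,0],-0.8],[[0,0,0],[0,0,0],-0.8],[[0,0,0],[0,0,0],-0.8],[[0,0,0],[0,0,0],-0.8],[[0,0,0],[0,0,0],-0.8],[[0,0,0],[0,0,0],-0.8],[[0,0,0],[0,0,0],-0.8],[[0,0,0],[0,0,0],-0.8]]'
```

```text
time: 9.42
tool_pos: [462.1, -27.1, 20.1]
tcp_rot: [3.141, 0.001, -0.488]
contact_force: [-1.2, -0.1, -0.5]
grip_width: 68.8
finger_force: 0.0
time: 10.25
tool_pos: [462.5, -27.2, 21.0]
tcp_rot: [3.142, -0.0, -0.488]
contact_force: [-1.1, -0.1, 2.3]
grip_width: 23.9
finger_force: 30.0
```

```bash
python3 -m pendant '[[[0,0,0.5],[0,0,0],-0.8],[[0,0,0.8],[0,0,0],-0.8],[[0,0,0.8],[0,0,0],-0.8],[[0,0,0.8],[0,0,0],-0.8],[[0,0,0.8],[0,0,0],-0.8],[[0,0,0.6],[0,0,0],-0.8],[[0.5,0.65,0],[0,0,0.3],-0.8],[[0.5,0.65,0],[0,0,0.3],-0.8],[[0.5,0.65,0],[0,0,0.3],-0.8],[[0.5,0.65,0],[0,0,0.3],-0.8]]'
python3 -m pendant '[[[0.45,0.62,0],[0,0,0.28],-0.8],[[0.45,0.62,0],[0,0,0.28],-0.8],[[0.45,0.62,0],[0,0,0.28],-0.8],[[0.45,0.62,0],[0,0,0.28],-0.8],[[0.45,0.62,0],[0,0,0.28],-0.8],[[0.45,0.62,0],[0,0,0.28],-0.8],[[0.45,0.62,0],[0,0,0.28],-0.8],[[0.45,0.62,0],[0,0,0.28],-0.8],[[0.45,0.62,0],[0,0,0.28],-0.8],[[0.45,0.62,0],[0,0,0.28],-0.8]]'
python3 -m pendant '[[[0.25,0.32,0],[0,0,0.07],-0.8],[[0,0,0],[0,0,0],-0.8],[[0,0,0],[0,0,0],-0.8],[[0,0,0],[0,0,0],-0.8],[[0,0,0],[0,0,0],-0.8],[[0,0,0],[0,0,0],-0.8],[[0,0,0],[0,0,0],-0.8],[[0,0,0],[0,0,0],-0.8],[[0,0,0],[0,0,0],-0.8],[[0,0,0],[0,0,0],-0.8]]'
python3 - <<'E'
from h import *
p=bot.camera_params("wrist");im=bot.capture("wrist");t=np.linspace(0,6.283,40);c=(665,246.4)
for r,z,col in((80,60,(255,255,255)),(72,5,(0,0,255))):
    cv2.polylines(im,[proj(p,[[c[0]+r*np.cos(a),c[1]+r*np.sin(a),z] for a in t]).astype(np.int32)],True,col,1)
cv2.imwrite("pics/w4.png",im)
E
```

```text
time: 11.08
tool_pos: [522.8, 51.7, 149.9]
tcp_rot: [3.141, 0.0, -0.342]
contact_force: [1.1, 0.4, -0.6]
grip_width: 24.1
finger_force: 30.0
time: 11.92
tool_pos: [657.6, 237.8, 149.2]
tcp_rot: [3.141, 0.001, -0.006]
contact_force: [0.6, -0.6, -0.8]
grip_width: 23.6
finger_force: 30.0
time: 12.75
tool_pos: [664.9, 246.3, 150.0]
tcp_rot: [3.142, -0.0, 0.001]
contact_force: [0.2, 0.5, 0.1]
grip_width: 23.8
finger_force: 30.0
```

View pics/w4.png

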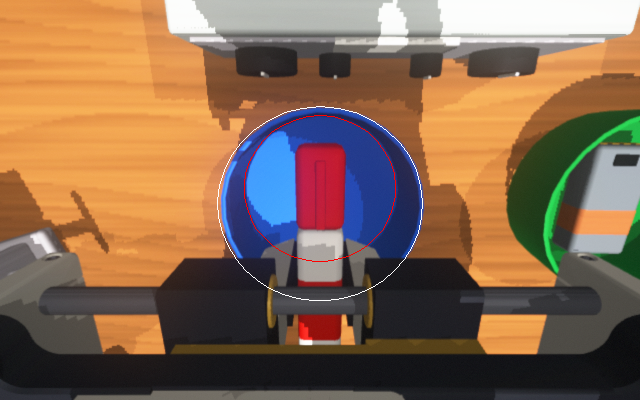

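The rim overlay matches the blue bin, and the marker is straight and centred. Lowering it.

```bash
python3 -m pendant '[[[0,0,-0.4],[0,0,0],-0.8],[[0,0,-0.6],[0,0,0],-0.8],[[0,0,-0.7],[0,0,0],-0.8],[[0,0,-0.7],[0,0,0],-0.8],[[0,0,-0.6],[0,0,0],-0.8],[[0,0,-0.5],[0,0,0],-0.8],[[0,0,-0.35],[0,0,0],-0.8],[[0,0,-0.17],[0,0,0],-0.8],[[0,0,-0.05],[0,0,0],-0.8],[[0,0,-0.03],[0,0,0],-0.8]]'
python3 -m pendant '[[[0,0,0],[0,0,0],-0.8],[[0,0,0],[0,0,0],-0.8],[[0,0,0],[0,0,0],-0.1],[[0,0,0],[0,0,0],-0.1],[[0,0,0],[0,0,0],-0.1],[[0,0,0],[0,0,0],-0.1],[[0,0,0],[0,0,0],-0.1],[[0,0,0.3],[0,0,0],-0.1],[[0,0,0.6],[0,0,0],-0.1],[[0,0,0.8],[0,0,0],-0.1]]'
```

```text
time: 13.63
tool_pos: [665.2, 246.6, 27.0]
tcp_rot: [-3.142, -0.001, 0.001]
contact_force: [0.0, -1.1, 0.2]
grip_width: 24.0
finger_force: 30.0
time: 14.47
tool_pos: [663.7, 246.2, 76.9]
tcp_rot: [3.141, 0.004, 0.001]
contact_force: [0.3, 0.4, 0.2]
grip_width: 41.2
finger_force: 0.0
```

```bash
python3 -m pendant '[[[0,0,0.9],[0,0,0],-0.1],[[0,0,0.9],[0,0,0],0.5],[[-0.4,0.2,1],[0,0,0],0.5],[[-0.8,0.3,0],[0,0,0.1],0.5],[[-0.8,0.3,0],[0,0,0.1],0.5],[[-0.8,0.3,0],[0,0,0.1],0.5],[[-0.8,0.3,0],[0,0,0.1],0.5],[[-0.8,0.3,0],[0,0,0.1],0.5],[[-0.8,0.3,0],[0,0,0.1],0.5],[[-0.8,0.3,0],[0,0,0.07],0.5]]'
python3 -m pendant '[[[-0.8,0.3,0],[0,0,0],0.5],[[-0.6,0.2,0],[0,0,0],0.5],[[-0.4,0,0],[0,0,0],0.5],[[0,0,0],[0,0,0],0.5],[[0,0,0],[0,0,0],0.5],[[0,0,0],[0,0,0],0.5],[[0,0,0],[0,0,0],0.5],[[0,0,0],[0,0,0],0.5],[[0,0,0],[0,0,0],0.5],[[0,0,0],[0,0,0],0.5]]'
python3 - <<'E'
from h import *
import pickle
p=bot.camera_params("wrist");im=bot.capture("wrist");cv2.imwrite("pics/w5.png",im);pickle.dump(p,open("pw5.pkl","wb"))
E
```

```text
time: 15.3
tool_pos: [483.8, 315.8, 162.7]
tcp_rot: [-3.141, -0.001, 0.082]
contact_force: [-0.1, -0.1, -0.1]
grip_width: 68.4
finger_force: 0.0
time: 16.13
tool_pos: [431.3, 330.3, 161.7]
tcp_rot: [3.141, 0.0, 0.081]
contact_force: [-0.2, -0.4, 0.1]
grip_width: 68.6
finger_force: 0.0
```

View pics/w5.png

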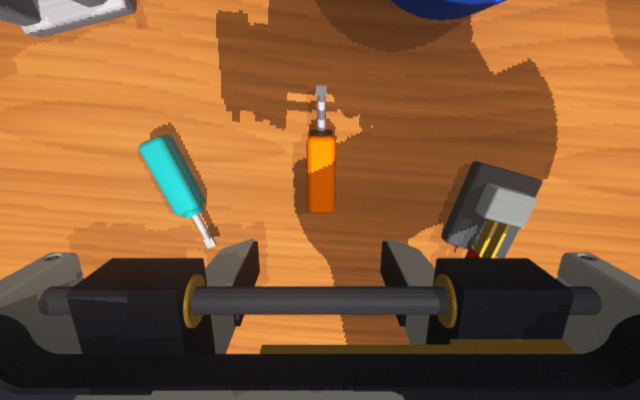

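The orange screwdriver shows its blade tip at (321,86) and its handle from (321,132) to (321,212). The turquoise look-alike (left) and the morse paddle (right) are both clear of it.

```bash
python3 - <<'E'
from h import *
import pickle
p=pickle.load(open("pw5.pkl","rb"))
t=w(p,(321,86),13);b=w(p,(321,212),26);f=w(p,(321,131),26)
d=(t-b)/np.linalg.norm(t-b);print(t,b,f,np.arctan2(d[1],d[0]),np.linalg.norm(t-b))
mid=(t+b)/2;print(mid,mid-15*d,(mid-15*d-[431,330.4])/30)
for q in((160,140),(208,246),(540,180),(442,245),(470,258)):print(q,w(p,q,25))
E
```

```text
[527.98113167 337.23302774] [416.67502903 328.20830935] [490.84430989 334.2716265 ] 0.08090319996369064 111.67136619913754
[472.32808035 332.72066854] [457.37714354 331.50844395] [0.87923812 0.03694813]
(160, 140) [471.74504769 474.32948838]
(208, 246) [372.51673085 435.22690728]
(540, 180) [463.08567621 131.47025794]
(442, 245) [391.72915376 207.69812376]
(470, 258) [380.01465541 177.30017149]
```

```bash
python3 -m pendant '[[[0.4,0.03,-0.3],[0,0,0],0.5],[[0.3,0,-0.6],[0,0,0],0.5],[[0.18,0,-0.7],[0,0,0],0.5],[[0,0,-0.7],[0,0,0],0.5],[[0,0,-0.7],[0,0,0],0.5],[[0,0,-0.7],[0,0,0],0.5],[[0,0,-0.5],[0,0,0],0.5],[[0,0,-0.3],[0,0,0],0.5],[[0,0,-0.16],[0,0,0],0.5],[[0,0,0],[0,0,0],0.5]]'
python3 -m pendant '[[[0,0,0],[0,0,0],-0.7],[[0,0,0],[0,0,0],-0.7],[[0,0,0],[0,0,0],-0.7],[[0,0,0],[0,0,0],-0.7],[[0,0,0],[0,0,0],-0.7],[[0,0,0],[0,0,0],-0.7],[[0,0,0],[0,0,0],-0.7],[[0,0,0],[0,0,0],-0.7],[[0,0,0],[0,0,0],-0.7],[[0,0,0],[0,0,0],-0.7]]'
```

```text
time: 17.02
tool_pos: [457.1, 331.2, 21.4]
tcp_rot: [3.141, 0.001, 0.081]
contact_force: [-1.2, -0.1, -0.7]
grip_width: 69.1
finger_force: 0.0
time: 17.85
tool_pos: [457.4, 331.4, 22.2]
tcp_rot: [3.142, -0.0, 0.081]
contact_force: [0.3, 0.5, 2.7]
grip_width: 25.8
finger_force: 30.0
```

```bash
python3 -m pendant '[[[0,0,0.6],[0,0,0],-0.7],[[0,0,0.8],[0,0,0],-0.7],[[0,0,0.8],[0,0,0],-0.7],[[0,0,0.8],[0,0,0],-0.7],[[0,0,0.8],[0,0,0],-0.7],[[0,0,0.6],[0,0,0],-0.7],[[0.3,-0.8,0],[0,0,-0.1],-0.7],[[0.3,-0.8,0],[0,0,-0.1],-0.7],[[0.3,-0.8,0],[0,0,-0.1],-0.7],[[0.3,-0.8,0],[0,0,-0.1],-0.7]]'
python3 -m pendant '[[[0.25,-0.85,0],[0,0,-0.02],-0.7],[[0.25,-0.85,0],[0,0,-0.02],-0.7],[[0.25,-0.85,0],[0,0,-0.02],-0.7],[[0.25,-0.85,0],[0,0,-0.02],-0.7],[[0.25,-0.85,0],[0,0,-0.02],-0.7],[[0.25,-0.85,0],[0,0,-0.02],-0.7],[[0.25,-0.85,0],[0,0,-0.02],-0.7],[[0.25,-0.85,0],[0,0,-0.02],-0.7],[[0.25,-0.85,0],[0,0,-0.02],-0.7],[[0.25,-0.85,0],[0,0,-0.02],-0.7]]'
python3 -m pendant '[[[0.33,-0.8,0],[0,0,0],-0.7],[[0.33,-0.8,0],[0,0,0],-0.7],[[0.33,-0.8,0],[0,0,0],-0.7],[[0.33,-0.8,0],[0,0,0],-0.7],[[0.33,-0.8,0],[0,0,0],-0.7],[[0.33,-0.8,0],[0,0,0],-0.7],[[0.33,-0.8,0],[0,0,0],-0.7],[[0.33,-0.8,0],[0,0,0],-0.7],[[0.05,-0.13,0],[0,0,-0.07],-0.7],[[0,0,0],[0,0,0],-0.7]]'
python3 -m pendant '[[[0,0,0],[0,0,0],-0.7],[[0,0,0],[0,0,0],-0.7],[[0,0,0],[0,0,0],-0.7],[[0,0,0],[0,0,0],-0.7],[[0,0,0],[0,0,0],-0.7],[[0,0,0],[0,0,0],-0.7],[[0,0,0],[0,0,0],-0.7],[[0,0,0],[0,0,0],-0.7],[[0,0,0],[0,0,0],-0.7],[[0,0,0],[0,0,0],-0.7]]'
python3 - <<'E'
from h import *
p=bot.camera_params("wrist");im=bot.capture("wrist");t=np.linspace(0,6.283,40);c=(664,-215.4)
for r,z,col in((80,60,(255,255,255)),(72,5,(0,0,255))):
    cv2.polylines(im,[proj(p,[[c[0]+r*np.cos(a),c[1]+r*np.sin(a),z] for a in t]).astype(np.int32)],True,col,1)
cv2.imwrite("pics/w6.png",im)
E
```

```text
time: 18.68
tool_pos: [493.3, 234.4, 154.0]
tcp_rot: [3.141, 0.0, 0.033]
contact_force: [0.6, 1.0, -1.1]
grip_width: 26.2
finger_force: 30.0
time: 19.52
tool_pos: [568.3, -20.9, 153.8]
tcp_rot: [-3.142, 0.001, 0.009]
contact_force: [1.2, 0.8, -0.4]
grip_width: 25.4
finger_force: 30.0
time: 20.35
tool_pos: [648.8, -217.2, 153.0]
tcp_rot: [-3.141, 0.001, -0.002]
contact_force: [0.1, 1.5, -1.4]
grip_width: 25.7
finger_force: 30.0
time: 21.18
tool_pos: [649.0, -215.5, 154.0]
tcp_rot: [3.141, -0.0, 0.001]
contact_force: [-0.4, 0.6, -0.2]
grip_width: 25.3
finger_force: 30.0
```

View pics/w6.png

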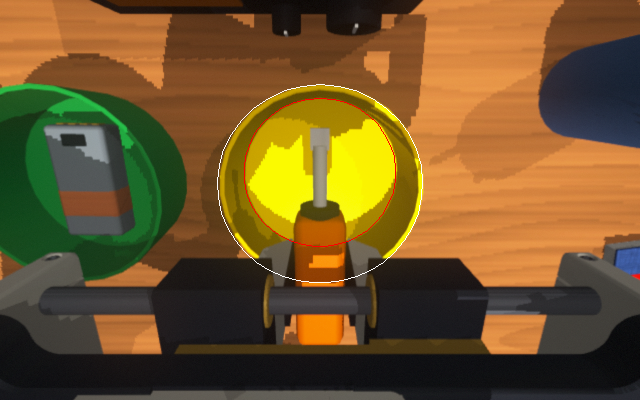

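The overlay fits the yellow bin, the screwdriver is aligned, and the battery lies flat in the green bin. Lowering, releasing and retreating.

```bash
python3 -m pendant '[[[0,0,-0.4],[0,0,0],-0.7],[[0,0,-0.65],[0,0,0],-0.7],[[0,0,-0.7],[0,0,0],-0.7],[[0,0,-0.7],[0,0,0],-0.7],[[0,0,-0.65],[0,0,0],-0.7],[[0,0,-0.5],[0,0,0],-0.7],[[0,0,-0.35],[0,0,0],-0.7],[[0,0,-0.17],[0,0,0],-0.7],[[0,0,-0.05],[0,0,0],-0.7],[[0,0,-0.03],[0,0,0],-0.7]]'
python3 -m pendant '[[[0,0,0],[0,0,0],-0.7],[[0,0,0],[0,0,0],-0.7],[[0,0,0],[0,0,0],-0.1],[[0,0,0],[0,0,0],-0.1],[[0,0,0],[0,0,0],-0.1],[[0,0,0],[0,0,0],-0.1],[[0,0,0],[0,0,0],-0.1],[[0,0,0.3],[0,0,0],-0.1],[[0,0,0.6],[0,0,0],-0.1],[[0,0,0.8],[0,0,0],-0.1]]'
python3 -m pendant '[[[0,0,0.9],[0,0,0],-0.1],[[0,0,0.9],[0,0,0],-0.1],[[0,0,0.9],[0,0,0],-0.1],[[-0.7,0,0.9],[0,0,0],-0.1],[[-0.9,0,0],[0,0,0],-0.1],[[-0.9,0,0],[0,0,0],-0.1],[[-0.9,0,0],[0,0,0],-0.1],[[-0.9,0,0],[0,0,0],-0.1],[[-0.9,0,0],[0,0,0],-0.1],[[-0.6,0,0],[0,0,0],-0.1]]'
python3 - <<'E'
from h import *
im=bot.capture("top")
cv2.imwrite("pics/fin.png",cv2.resize(im[80:235,190:470],None,fx=2.85,fy=2.85,interpolation=cv2.INTER_CUBIC))
E
```

```text
time: 22.07
tool_pos: [649.3, -215.7, 28.2]
tcp_rot: [3.141, -0.001, 0.001]
contact_force: [0.8, -0.0, -0.7]
grip_width: 26.2
finger_force: 30.0
time: 22.9
tool_pos: [647.9, -215.0, 78.2]
tcp_rot: [-3.14, 0.004, 0.001]
contact_force: [-0.5, -0.4, 0.6]
grip_width: 41.6
finger_force: 0.0
time: 23.73
tool_pos: [472.8, -215.2, 187.9]
tcp_rot: [3.141, 0.0, 0.001]
contact_force: [0.4, -0.8, -0.3]
grip_width: 40.8
finger_force: 0.0
```

View pics/fin.png

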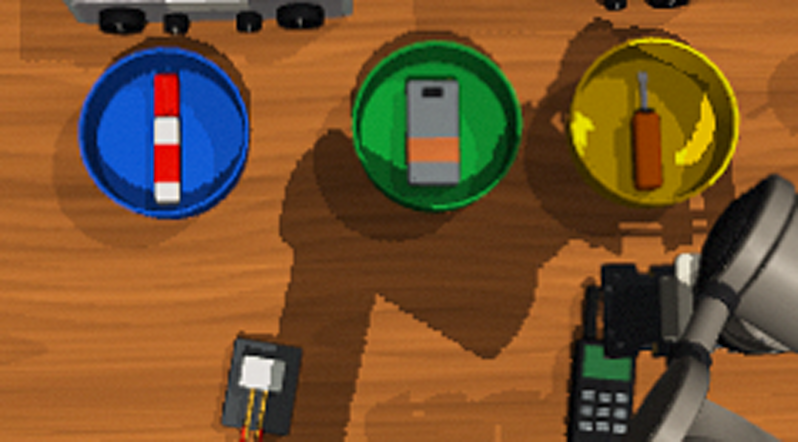

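All three items lie flat and centred: marker at (167,137) in blue, battery at (433,130) in green, screwdriver at (646,130) in yellow. The paddle looks undisturbed, as does the part of the scanner in view, and the robot is clear of everything.

```bash
python3 -c "
from plant import bot
print(bot.close_job())"
```

```text
the job is handed in; nothing more can be done
None
```

The job is handed in at about 24 s on the robot's clock: the last picture shows the marker in the blue bin, the screwdriver in the yellow and the battery pack in the green, each lying flat and near centre, but the hand-in returned no verdict.

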